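Tuck the cookie tray's front cover under its lapped rear lid and hold it shut

ROBOT

A 7-joint arm with a two-finger parallel gripper is mounted at the origin on a cart in front of the work surface, level with it; the furniture and walls round the work are solid. World frame = base frame: x ahead of the robot, y to its left, z up, the work surface at z = 0. Lengths are in m, angles in rad, forces in N, time in s.
With the tool pointing down it reaches from about 0.35 to 0.9 m from the base axis. Payload 8.1 kg.
Tool frame: the origin (TCP) lies on the centre line of the jaws, within the pads' length; the fingertips stand arm.tip_extent ahead of it and the grasp point (between the pads) lies 3 mm ahead of it (arm.tip_extent is the distance from the TCP to the fingertips, in m); y points along the fingers, z is the direction in which the jaws open and shut, and the axes are right-handed (so a half turn about y gives the same grasp; the last joint's range is limited). The gripper opens to 92 mm and grips with 3 to 60 N. Pads are 19 mm wide; open, the fingers measure 130 mm over their backs; the gripper's body (75 mm by 190 mm) begins 47 mm behind the grasp point.
Start: joints at [1.002, 0.434, 0.025, 1.573, -0.012, 1.134, -0.075], TCP at [0.281, -0.558, 0.249] pointing down, gripper open.
Joint ranges: [-2.62, 2.62], [-0.44, 2.09], [-1.27, 1.32], [0.08, 2.57], [-1.32, 4.46], [0.12, 2], [-2.74, 2.74]. Speed limits (rad/s): [2.22, 2.22, 3.01, 3.01, 3.14, 3.14, 3.14].

INTERFACE

Orientations are given as a rotation vector (axis times angle).
In Python, from cell import observe, get_image, sign_off, boxes_of, place_of, arm gives the robot as it stands.
- The arm moves only by the tool arm_command, never from a script. Its argument "plan" is a list of rows, each a list of 2 entries, a list of its own where there are three numbers: the shift along the tool's x, y, z in m, then the turn, a rotation vector about the tool's x, y, z in degrees. In form: [[[tx, ty, tz], [ax, ay, az]], ...]. A call has 1 to 5 rows; each row is the pose to reach, as a shift and turn from the pose commanded when the call began, along the tool's axes at that moment; what a row does not reach only later rows make up. A row lasts 1/10 s, in which the tool goes at most 50 mm and 8.59 degrees, less where a joint would pass 70% of its speed; a pose out of reach is approached as far as the arm can. A call with a gripper value outside its range is refused whole. "fingers" is the closure, from -1 (fully open) to 1 (shut), set as the call begins (left out, the last holds). The fingers move at their own pace and stop on an object; "squeeze" is the grip in N (left out, the last holds). Time passes only in rows, so rows that repeat a pose let the fingers close. It gives the time, the measured TCP pose, the force and the opening at its end, in the units of the state.
- observe(): the state, without advancing time (a new reading comes with each control period).
- get_image(name): name is "scene" or "top" or "wrist"; returns a dict with "color" (480x640x3 uint8, red, green, blue), "camera_matrix" (3x3 intrinsics, pixels), "world_to_cam" (4x4, takes a point from world to camera coordinates); the wrist camera has in their place "mount" (4x4, takes a point from camera to tool coordinates, whose origin is the TCP and whose axes are the tool frame's). Camera axes: x right, y up, looking along -z (the intrinsics and any distortion apply to the point x, -y, -z); pixel columns grow to the right and rows downward; lengths in m; the calibration is good to about 2 mm. A picture is of the moment at which its call begins: read the wrist's pose just before it. There is no depth.
- sign_off(): hands the job in, once; it reports no verdict.
Trained networks look in a picture, given as the dict that the camera call returned (one of the last four; its "shot" number tells which), for a name from the list of things; names that differ only in an ending like _2 or _b are one class to them, and where a whole thing is asked for, a point or a joint stands for the part that bears it (a point fixed in the world has none). Each returns a list of dicts, best first, with "confidence" (0 to 1); they miss things now and then, are a little off and sometimes report something else, mostly with a low value. They report only what shows in the picture. A call takes as long as a camera call. They do not tell look-alikes from the thing itself.
- boxes_of(picture, thing): "point" ([column, row] in pixels, amid what is visible of it).
- place_of(picture, thing): "point" ([column, row] in pixels: a listed point, or the origin of a listed thing).
The state is a dict: "clock": time; "joints": joint angles; "dq": joint speeds; "joint_efforts": joint torques, N m; "position": TCP position; "ee_rot": TCP orientation; "force": force on the tool from outside, world axes, zero at the start; "ft_torque": the same for the moment, N m; "width": opening from 0.0 (shut) to 1.0 (fully open).
Only numpy, scipy, OpenCV 4.12 (cv2) and the standard library are available. Lean on these libraries where they do the work, as an engineer would, in place of code of your own. Each camera call takes 0.05 s, during which the arm holds its last target.

TASK

Close the grey cookie tray: take the loose blue cover by its rib, tuck its far edge under the near edge of the white rear lid without lifting that lid, and press the cover down level onto the tray's rim against the sprung orange bar. Finish while still holding it pressed flat with the gripper, ready for a colleague to tape it; do not let go. Leave the label roll, date stamp and small cup where they are.

Things in the scene. Friction and masses are not known exactly. Their poses are not given: they have to be found in the camera images.
- tray: Grey open tray fixed to the table, 200 (x) x 166 (y) mm, cookies deep inside. Origin: centre of its underside, on the table; +x to its rear (the lid's hinge), z up. The cover sits on the tops of the two 12 mm side walls (rim ledge, z = 40 mm). Side lips outside them: inner faces at y = +-79 mm, up to z = 46 mm (rear half 52). Front wall (x = -100 to -95 mm) ends at z = 40 mm: open above it
- seat (a point): Where the cover's origin belongs when fully in and pressed flat: tray x = -38, y = 0, z = 40 mm; axes as the tray's. The cover then reaches 18 mm under the rear lid; 10 mm less deep will still do. Two stops on the ledges, front faces at tray x = 26 mm, end its travel 4 mm beyond the seat
- cover: Loose blue flat cover plate, 120 (x) x 150 (y) x 5 mm, about 0.1 kg, the same either way round. Origin: centre of its underside; z up. In its middle stands a rib to grip: 12 mm thick (x), 70 mm long (y), top at z = 38 mm. At the start it lies flat on the table, rib up, its x axis roughly away from the robot
- rear_lid (a joint): Hinge of the white rear lid, rad: 0 = lying closed, grows as it is lifted. A plate 3 mm thick, 164 mm wide, about 0.12 kg, over the rear half of the tray, hinged at tray x = 96, z = 52 mm and held only by its own weight: about 0.5 N at its near edge lifts it
- lap_edge (a point): Middle of the near lower edge of the white rear lid, the edge to tuck under. Closed, it is at tray x = 4, z = 52 mm: a 12 mm high slot above the rim ledge for the 5 mm cover
- lifter (a joint): Sprung orange bar, m pressed down: 0 = up, its top 5 mm above the rim; 0.005 = its top level with the rim. Spring force about 1.2 N at the start of travel, 4.2 N when level with the rim; it lifts the cover's front edge whenever nobody presses the cover. About 8 N pressed on the cover's middle holds it down
- lifter_top (a point): Middle of the top of the orange bar (8 mm wide in x, 134 mm long in y), at tray x = -89, z = 45 mm when up
- label_roll: Roll of white labels, 70 x 77 x 28 mm, loose bystander; origin: centre of its underside
- date_stamp: Black hand stamp with red knob, 26 x 44 x 70 mm, loose bystander; origin: centre of its underside
- cup: Small measuring cup, 55 mm wide, 40 mm high, loose bystander; origin: centre of its underside
There are look-alikes about, which are no part of the job. There is more than one size of the cover; the job needs the larger.

How it is judged:
At the end, for the whole second after the job is handed in: Cover on the rim between the lips, far edge 6 mm or more under the rear lid, origin at most 2.5 mm above the rim, tilt under 1.4 deg; orange bar down 3.5 mm or more; rear lid closed (under 0.04 rad); fingers still on the cover and cover pressed on the tray, each over 3 N, at rest (x of cover in the frame of tray between -0.05 and -0.028 m and y of cover in the frame of tray between -0.008 and 0.008 m and z of cover in the frame of tray between 0.037 and 0.0425 m and angle between the x axis of cover and the x axis of tray, either way round below 0.1 rad and angle between cover's own z axis and vertical below 0.025 rad and value of joint lifter above 0.0035 m and value of joint rear_lid below 0.04 rad and contact force between the fingers and cover above 3 N and contact force between cover and tray above 3 N and linear speed of cover below 0.02 m/s); the arm keeps its last pose, push and grip.
It fails at once if the rear lid was lifted (by more than 0.1 rad, about 9 mm at its edge) (value of joint rear_lid above 0.1 rad).
It fails at once if a bystander (label roll, date stamp or cup) was moved by more than 30 mm (distance of any of label_roll, date_stamp, cup from where it was at the start of the episode above 0.03 m).
It also fails if it takes over 42 s, if anything falls off the work surface, if the arm or the gripper's body presses on something with over 40 N, if the wrist force passes 120 N, or if a joint passes its speed limit or range.

## Working session

There is one attempt and no reset: what is moved stays moved. The work goes in short steps, Python scripts to look and compute and a tool call to move; the robot and the scene stay as the last step left them, time stands still between calls to the robot, and variables do not carry over. Pictures are saved under pics/ and viewed, and the job is handed in when it is done.

Besides the shell and the picture viewer there is one more tool, called after "Emit:" by a JSON object that holds its "name" and its "arguments", one argument or row to a line. arm_command: Moves the arm, as the interface text tells. Its arguments: {"type":"object","properties":{"plan":{"type":"array","items":{"type":"array"}},"fingers":{"type":"number"},"squeeze":{"type":"number"}},"required":["plan"]}

```bash
ls; mkdir -p pics; cat > h.py <<'E'
import numpy as np, cv2
from cell import observe, get_image, sign_off, boxes_of, place_of, arm
from scipy.spatial.transform import Rotation as R
def save(im,name,crop=None,s=1):
    c=im["color"][:,:,::-1]
    if crop: c=c[crop[1]:crop[3],crop[0]:crop[2]]
    if s!=1: c=cv2.resize(c,None,fx=s,fy=s,interpolation=cv2.INTER_CUBIC)
    cv2.imwrite("pics/"+name,c)
def w2c(im,st=None):
    if "world_to_cam" in im: return np.array(im["world_to_cam"])
    T=np.eye(4);T[:3,:3]=R.from_rotvec(st["ee_rot"]).as_matrix();T[:3,3]=st["position"]
    return np.linalg.inv(T@np.array(im["mount"]))
def ray(im,px,st=None):
    K=np.array(im["camera_matrix"]);W=np.linalg.inv(w2c(im,st))
    d=np.linalg.inv(K)@[px[0],px[1],1]; d=np.array([d[0],-d[1],-d[2]])
    return W[:3,3],W[:3,:3]@d
def at_z(im,px,z,st=None):
    o,d=ray(im,px,st); return o+d*(z-o[2])/d[2]
def proj(im,p,st=None):
    c=w2c(im,st)@np.append(p,1); v=np.array(im["camera_matrix"])@[c[0],-c[1],-c[2]]; return v[:2]/v[2]
E
python3 - <<'E'
from h import *
st=observe();print(st,arm.tip_extent)
for n in ("scene","top","wrist"):
    im=get_image(n);save(im,n+"0.png")
    print(n,[k for k in im], )
    for t in ("cover","seat","lap_edge","lifter_top","tray","label_roll","date_stamp","cup"):
        try: print(t,[(np.round(r["point"]).tolist(),round(r["confidence"],2)) for r in place_of(im,t)])
        except Exception as e: print(t,e)
E
```

```text
pics
{'clock': 0.0, 'joints': array([ 1.00240582,  0.43523351,  0.02499991,  1.57406427, -0.01160891,
        1.13402066, -0.07509436]), 'dq': array([-5.57431531e-05, -6.34504247e-04, -1.03492347e-03,  2.23990979e-03,
       -1.44575864e-03,  2.01405432e-04, -6.26007047e-04]), 'joint_efforts': array([ 2.22866795e-03, -6.67850661e+01,  9.86229032e-01, -3.14456749e+01,
       -6.03109784e-02,  4.27718216e-02,  2.29031002e-04]), 'position': array([ 0.28043639, -0.55802801,  0.24795142]), 'ee_rot': array([-0.4659068 ,  1.96395954, -1.96093958]), 'force': array([-0.6862258 , -0.01048507, -0.04693757]), 'ft_torque': array([ 0.00734863, -0.03645673, -0.0105137 ]), 'width': 0.9979431022114049} 0.022
scene ['color', 'camera_matrix', 'world_to_cam', 'shot']
cover [([238.0, 278.0], 0.84), ([380.0, 276.0], 0.74)]
seat [([303.0, 235.0], 0.75)]
lap_edge [([317.0, 227.0], 0.84)]
lifter_top [([291.0, 234.0], 0.7)]
tray [([316.0, 243.0], 0.79), ([293.0, 237.0], 0.28)]
label_roll [([240.0, 230.0], 0.63)]
date_stamp [([461.0, 322.0], 0.94)]
cup [([471.0, 304.0], 0.9)]
top ['color', 'camera_matrix', 'world_to_cam', 'shot']
cover [([367.0, 224.0], 0.83), ([271.0, 302.0], 0.74)]
seat [([280.0, 216.0], 0.63)]
lap_edge [([283.0, 202.0], 0.68)]
lifter_top [([461.0, 250.0], 0.39)]
tray [([281.0, 207.0], 0.97)]
label_roll [([192.0, 229.0], 0.91), ([283.0, 201.0], 0.72)]
date_stamp [([462.0, 251.0], 0.5)]
cup [([454.0, 219.0], 0.85)]
wrist ['color', 'camera_matrix', 'mount', 'shot']
cover []
seat []
lap_edge []
lifter_top []
tray []
label_roll []
date_stamp []
cup []
```

View pics/scene0.png

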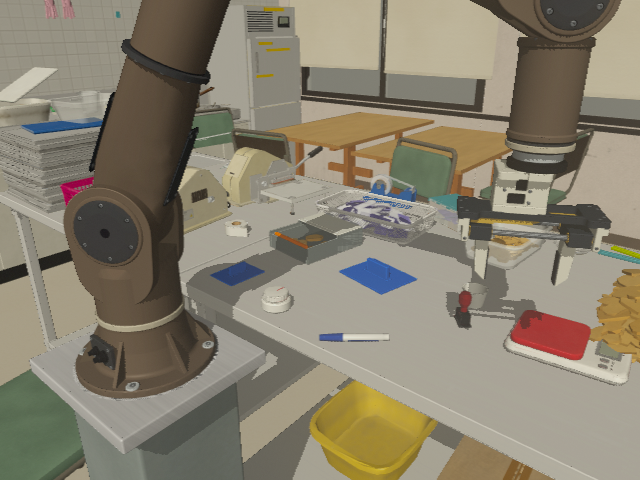

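View pics/top0.png

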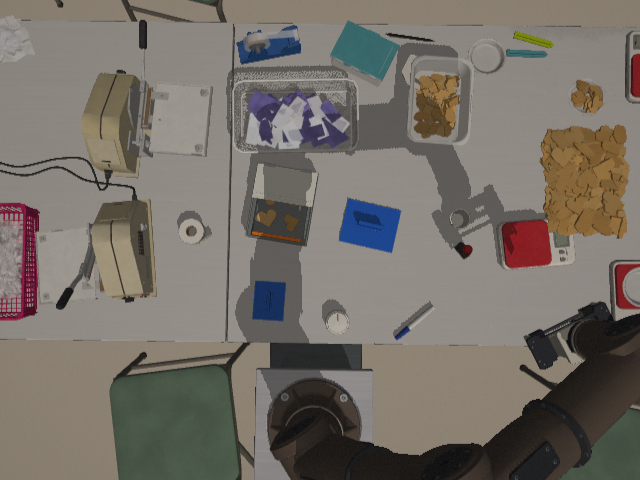

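```bash
python3 - <<'E'
from h import *
im=get_image("top");save(im,"topc.png",(150,150,500,350),2.28)
for n,p,z in (("coverA",[367,224],0),("coverB",[271,302],0),("tray",[281,207],0),("lap",[283,202],.052),("seat",[280,216],.04),("roll",[192,229],0),("stamp",[462,251],0),("cup",[454,219],0)): print(n,at_z(im,p,z).round(3))
im=get_image("scene");save(im,"scenec.png",(180,180,520,360),2.3)
for n,p,z in (("coverA",[380,276],0),("coverB",[238,278],0),("tray",[316,243],0),("lap",[317,227],.052),("seat",[303,235],.04),("lifter",[291,234],.045)): print(n,at_z(im,p,z).round(3))
print(im["world_to_cam"].round(2))
E
```

```text
coverA [ 0.548 -0.141  0.   ]
coverB [0.33 0.12 0.  ]
tray [0.592 0.097 0.   ]
lap [0.599 0.089 0.052]
seat [0.563 0.097 0.04 ]
roll [0.527 0.342 0.   ]
stamp [ 0.477 -0.403  0.   ]
cup [ 0.565 -0.381  0.   ]
coverA [ 0.55  -0.152  0.   ]
coverB [0.322 0.111 0.   ]
tray [0.611 0.105 0.   ]
lap [0.606 0.097 0.052]
seat [0.559 0.108 0.04 ]
lifter [0.535 0.13  0.045]
[[ 0.64 -0.77 -0.   -0.32]
 [ 0.29  0.24  0.93 -0.22]
 [-0.71 -0.59  0.37 -0.96]
 [ 0.    0.    0.    1.  ]]
```

View pics/topc.png

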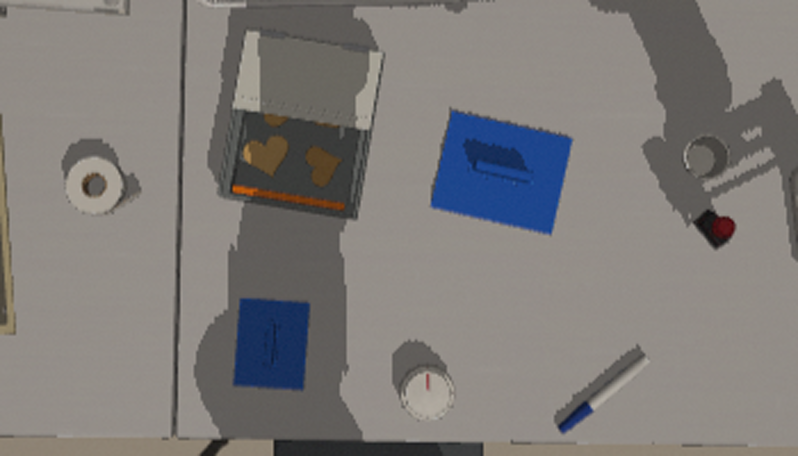

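View pics/scenec.png

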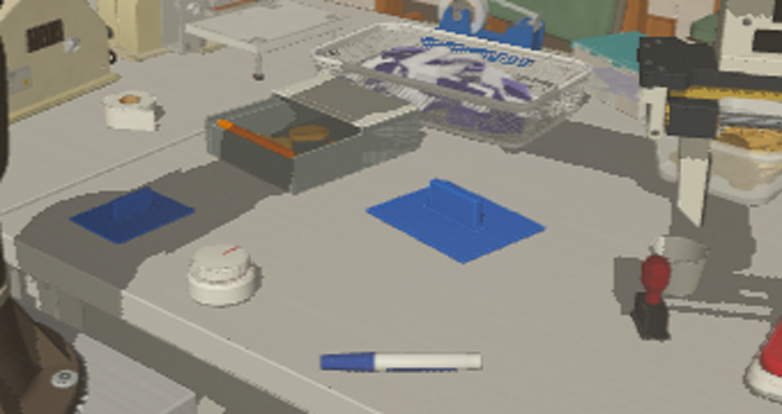

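```bash
python3 - <<'E'
from h import *
im=get_image("top");c=cv2.cvtColor(im["color"],cv2.COLOR_RGB2HSV)
m=cv2.inRange(c,(105,150,60),(125,255,255))
n,l,s,ce=cv2.connectedComponentsWithStats(m)
for i in range(1,n):
    if s[i,4]<300: continue
    ys,xs=np.where(l==i)
    P=np.array([at_z(im,(x,y),0.005)[:2] for x,y in zip(xs,ys)],np.float32)
    print(s[i],P.mean(0),cv2.minAreaRect(P))
st=observe();print(R.from_rotvec(st["ee_rot"]).as_matrix().round(3))
E
```

```text
[238  38  63  25 776] [1.0366359  0.13531168] ((1.039578914642334, 0.13816258311271667), (0.054703112691640854, 0.17459215223789215), 9.868057250976562)
[ 339  199   62   53 2289] [ 0.5443339  -0.14750674] ((0.5444831252098083, -0.14749903976917267), (0.14841791987419128, 0.11733682453632355), 77.87847900390625)
[ 253  281   32   40 1121] [0.3344528  0.12616934] ((0.3346703350543976, 0.12609797716140747), (0.08198148012161255, 0.10205107182264328), 86.6351318359375)
[[-0.894  0.     0.449]
 [-0.449 -0.    -0.894]
 [ 0.    -1.     0.   ]]
```

Two blue plates show. The one at top px (370,225) measures 148 x 117 mm, which fits the 150 x 120 mm cover. The one at (269,300) measures 102 x 82 mm and is the smaller look-alike. The enlarged crops confirm that the job cover is the right-hand plate. I'll move above it.

```bash
cat >> h.py <<'E'
def goal(yaw,pitch=0.0):
    # tool z along tray/cover x (yaw deg), y down; pitch deg: nose (front +x) down positive
    y=np.radians(yaw); z=np.array([np.cos(y),np.sin(y),0]); yd=np.array([0,0,-1.]); x=np.cross(yd,z)
    M=np.stack([x,yd,z],1)
    ax=np.array([-np.sin(y),np.cos(y),0])
    return R.from_rotvec(np.radians(pitch)*ax).as_matrix()@M
def delta(pos,M,st=None):
    st=st or observe(); A=R.from_rotvec(st["ee_rot"]).as_matrix()
    print("clock",round(float(st["clock"]),2),"pos",np.round(st["position"],4),"F",np.round(st["force"],1),"w",round(float(st["width"]),3))
    print("shift",(A.T@(np.array(pos)-st["position"])).round(4),"turn",np.degrees(R.from_matrix(A.T@M).as_rotvec()).round(2))
E
python3 -c "
from h import *
delta([.545,-.147,.25],goal(-12.1))"
```

```text
clock 1.5 pos [ 0.2807 -0.5584  0.2487] F [ 0.3  0.1 -0.7] w 1.002
shift [-0.4209 -0.0013 -0.2489] turn [ -0.   -51.22   0.  ]
```

Emit:
{"name": "arm_command", "arguments": {
  "plan": [
    [[-0.04, 0, -0.024], [0, -6, 0]],
    [[-0.08, 0, -0.048], [0, -13, 0]],
    [[-0.12, 0, -0.071], [0, -20, 0]],
    [[-0.16, 0, -0.095], [0, -27, 0]],
    [[-0.2, 0, -0.118], [0, -34, 0]]
  ],
  "fingers": -1
}}

```text
clock: 2.0
position: [0.4071, -0.3615, 0.249]
ee_rot: [-0.925, 1.571, -1.572]
force: [0.7, -0.8, 0.4]
width: 0.998
```

```bash
python3 -c "
from h import *
delta([.545,-.147,.25],goal(-12.1))"
```

```text
clock 2.0 pos [ 0.4071 -0.3615  0.249 ] F [ 0.7 -0.8  0.4] w 0.998
shift [-0.2545 -0.0011  0.0164] turn [ -0.03 -16.93   0.02]
```

Emit:
{"name": "arm_command", "arguments": {
  "plan": [
    [[-0.045, 0, 0.003], [0, -4, 0]],
    [[-0.09, 0, 0.006], [0, -8, 0]],
    [[-0.14, 0, 0.009], [0, -12, 0]],
    [[-0.19, 0, 0.012], [0, -15, 0]],
    [[-0.235, 0, 0.016], [0, -17, 0]]
  ]
}}

```text
clock: 2.5
position: [0.5364, -0.1638, 0.2491]
ee_rot: [-1.101, 1.363, -1.364]
force: [-0.1, 0.1, 0.4]
width: 0.999
```

Emit:
{"name": "arm_command", "arguments": {
  "plan": [
    [[0, 0, 0], [0, 0, 0]],
    [[0, 0, 0], [0, 0, 0]]
  ]
}}

```text
clock: 2.7
position: [0.5358, -0.1651, 0.2486]
ee_rot: [-1.101, 1.364, -1.364]
force: [-0.7, -0.3, -0.2]
width: 1.001
```

```bash
python3 -c "
from h import *
st=observe();im=get_image('wrist');save(im,'w1.png')
delta([.545,-.147,.25],goal(-12.1))
for t in ('cover','lap_edge','lifter_top'): print(t,place_of(im,t))
"
```

```text
clock 2.75 pos [ 0.5351 -0.1667  0.2486] F [ 0.5 -0.2  0.3] w 1.0
shift [-0.0213 -0.0014  0.0054] turn [ 0.02 -0.23  0.04]
cover [{'point': [323.9, 195.6], 'confidence': 0.62}]
lap_edge []
lifter_top []
```

View pics/w1.png

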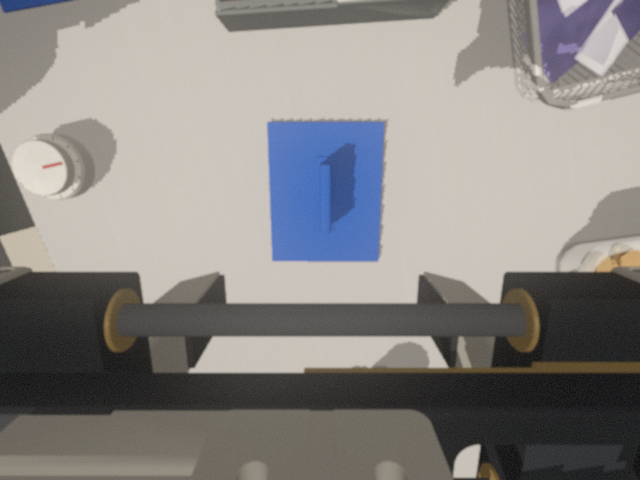

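The wrist view shows the cover at px (270-385, 120-262) with its rib at about (326,195).

```bash
cat >> h.py <<'E'
def cover_fit(im,st,z=0.005):
    c=cv2.cvtColor(im["color"],cv2.COLOR_RGB2HSV)
    m=cv2.inRange(c,(105,130,40),(125,255,255))
    m=cv2.morphologyEx(m,cv2.MORPH_CLOSE,np.ones((5,5)))
    n,l,s,ce=cv2.connectedComponentsWithStats(m)
    best=max(range(1,n),key=lambda i:s[i,4])
    cs,_=cv2.findContours((l==best).astype(np.uint8),cv2.RETR_EXTERNAL,cv2.CHAIN_APPROX_NONE)
    q=max(cs,key=cv2.contourArea)[:,0,:]
    P=np.array([at_z(im,p,z,st)[:2] for p in q],np.float32)
    return s[best],cv2.minAreaRect(P)
E
python3 -c "
from h import *
st=observe();im=get_image('wrist')
print(cover_fit(im,st))
print(at_z(im,(323.9,195.6),0,st))
for p in ((322,158),(331,158),(322,232),(331,232)): print(at_z(im,p,.038,st))
save(im,'w1c.png',(260,110,400,270),4)
im=get_image('top');save(im,'t1c.png',(235,150,335,255),6)
"
```

```text
(array([  270,   120,   113,   137, 14781], dtype=int32), ((0.5436657667160034, -0.14748066663742065), (0.14520305395126343, 0.1165866106748581), 77.67086029052734))
[ 0.54069535 -0.15221081  0.        ]
[ 0.54737603 -0.11171806  0.038     ]
[ 0.55577826 -0.1135674   0.038     ]
[ 0.5317919  -0.18271774  0.038     ]
[ 0.54065079 -0.18466775  0.038     ]
```

View pics/w1c.png

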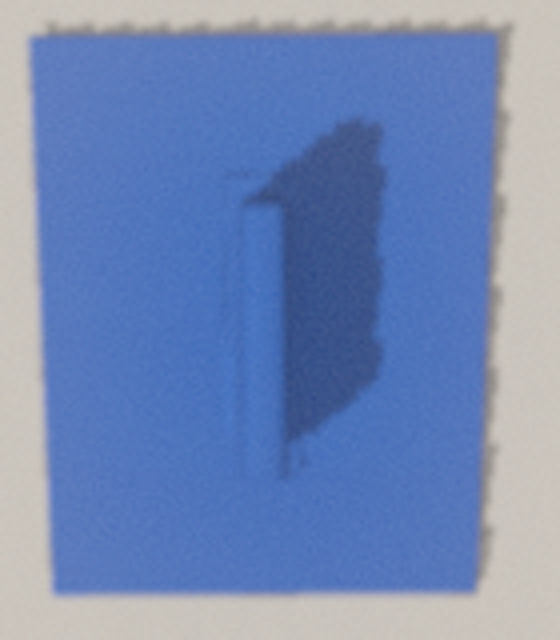

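View pics/t1c.png

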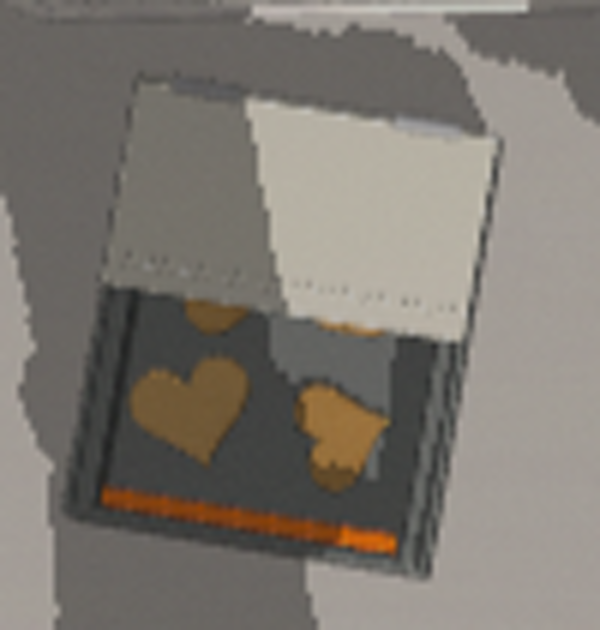

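```bash
python3 -c "
from h import *
delta([.585,.06,.28],goal(-12.3))"
```

```text
clock 3.0 pos [ 0.5348 -0.1675  0.2488] F [-1.  -0.2  0.1] w 1.003
shift [-0.2329 -0.0314 -0.    ] turn [ 0.   -0.15  0.03]
```

Emit:
{"name": "arm_command", "arguments": {
  "plan": [
    [[-0.045, -0.006, 0], [0, 0, 0]],
    [[-0.09, -0.012, 0], [0, 0, 0]],
    [[-0.135, -0.018, 0], [0, 0, 0]],
    [[-0.185, -0.024, 0], [0, 0, 0]],
    [[-0.23, -0.03, 0], [0, 0, 0]]
  ]
}}

```text
clock: 3.5
position: [0.5847, 0.0599, 0.2792]
ee_rot: [-1.099, 1.366, -1.367]
force: [0.7, -0.2, -0.8]
width: 1.003
```

Emit:
{"name": "arm_command", "arguments": {
  "plan": [
    [[0, 0, 0], [0, 0, 0]],
    [[0, 0, 0], [0, 0, 0]],
    [[0, 0, 0], [0, 0, 0]],
    [[0, 0, 0], [0, 0, 0]]
  ]
}}

```text
clock: 3.9
position: [0.5844, 0.0565, 0.2785]
ee_rot: [-1.099, 1.368, -1.368]
force: [0.5, -0.3, -0.3]
width: 1.0
```

```bash
python3 -c "
from h import *
st=observe();im=get_image('wrist');save(im,'w2.png');np.save('w2.npy',{'im':im,'st':st},allow_pickle=True)
print(st['position'],st['dq'].round(3))
for t in ('seat','lap_edge','lifter_top','tray'): print(t,place_of(im,t))
"
```

```text
[0.58438289 0.05648512 0.278532  ] [ 0.002  0.001 -0.004 -0.002 -0.002 -0.    -0.002]
seat [{'point': [286.0, 179.5], 'confidence': 0.56}]
lap_edge [{'point': [325.0, 178.0], 'confidence': 0.74}]
lifter_top [{'point': [233.5, 182.4], 'confidence': 0.6}]
tray [{'point': [323.9, 172.8], 'confidence': 0.56}]
```

View pics/w2.png

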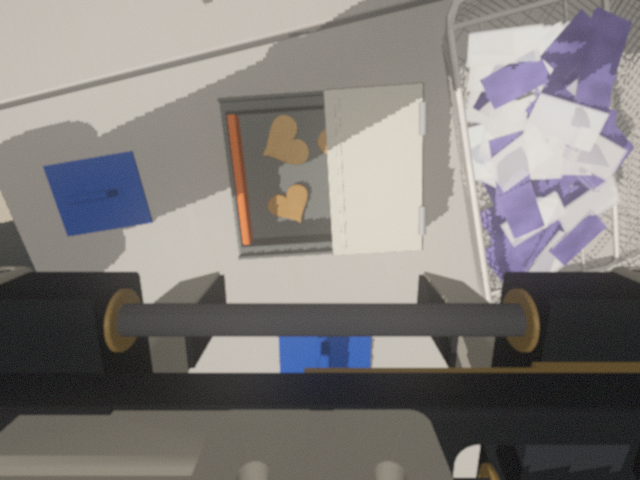

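Tray in the wrist view: bar from px (231,115) to (246,244), lid near edge from (325,92) to (333,252). I'll enlarge this to get exact corners.

```bash
python3 -c "
from h import *
d=np.load('w2.npy',allow_pickle=True).item();im=d['im']
save(im,'w2c.png',(210,75,440,265),3.4)
"
```

```text
(no output)
```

View pics/w2c.png

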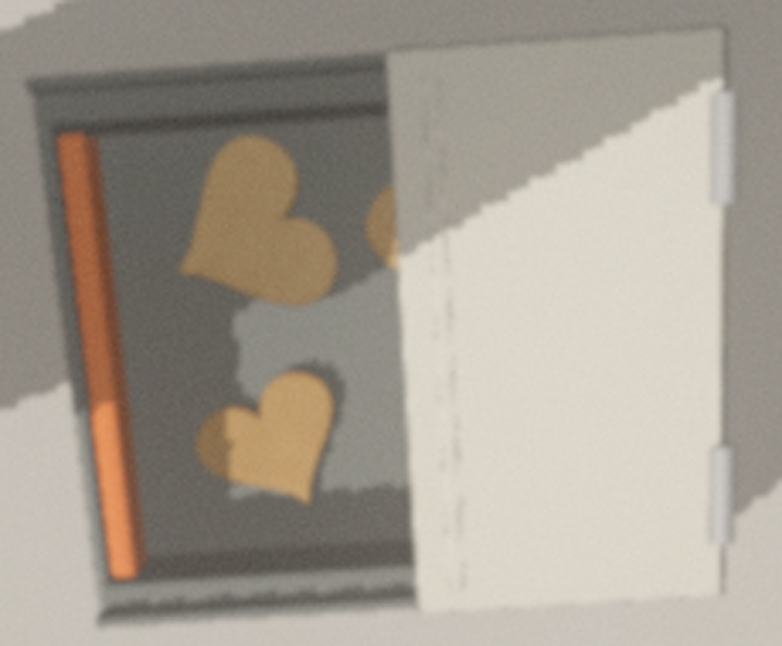

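```bash
cat > fit.py <<'E'
from h import *
from scipy.optimize import least_squares
d=np.load('w2.npy',allow_pickle=True).item();im,st=d['im'],d['st']
s=3.4
obs=[((387,52),(4,82,55)),((417,610),(4,-82,55)),((722,30),(96,82,55)),((722,595),(96,-82,55)),
 ((58,135),(-93,67,45)),((110,578),(-93,-67,45)),((28,80),(-100,83,46)),((100,625),(-100,-83,46))]
px=np.array([(a[0]/s+210,a[1]/s+75) for a,_ in obs]);P=np.array([b for _,b in obs])/1000
def w(v): 
    c,sn=np.cos(v[2]),np.sin(v[2]); return np.c_[v[0]+c*P[:,0]-sn*P[:,1],v[1]+sn*P[:,0]+c*P[:,1],P[:,2]]
f=lambda v:(np.array([proj(im,q,st) for q in w(v)])-px).ravel()
r=least_squares(f,[.6,.1,-.2],loss='soft_l1')
print(r.x,np.degrees(r.x[2]));print(f(r.x).reshape(-1,2).round(1))
v=r.x
for n,p,q in (('lap',(325,178),(4,0,52)),('lift',(233.5,182.4),(-89,0,45)),('seat',(286,179.5),(-38,0,40))):
    q=np.array(q)/1000; c,sn=np.cos(v[2]),np.sin(v[2])
    print(n,at_z(im,p,q[2],st).round(4),(v[0]+c*q[0]-sn*q[1]).round(4),(v[1]+sn*q[0]+c*q[1]).round(4))
top=get_image('top')
print('top proj', [proj(top,q).round(1).tolist() for q in w(v)])
E
python3 fit.py
```

```text
[ 0.59627973  0.09247959 -0.15288404] -8.759610220102818
[[ 0.6 -0.2]
 [ 1.2  1. ]
 [-0.5 -0.4]
 [-1.7  0.2]
 [ 0.3 -0.1]
 [ 1.1 -0. ]
 [-0.4 -0.8]
 [-0.7  0.9]]
lap [0.5958 0.0922 0.052 ] 0.6002 0.0919
lift [0.5022 0.1076 0.045 ] 0.5083 0.106
seat [0.5554 0.0984 0.04  ] 0.5587 0.0983
top proj [[251.7, 196.4], [312.0, 206.5], [257.7, 162.9], [317.7, 172.9], [251.3, 233.2], [300.5, 241.4], [244.9, 234.7], [305.9, 245.0]]
```

Tray pose is about (0.596, 0.092) with yaw -8.8°, and the top view agrees to 2 mm. Next I'll go to the cover.

```bash
python3 -c "
from h import *
delta([.5437,-.148,.12],goal(-12.3))"
```

```text
clock 4.2 pos [0.5845 0.0581 0.2787] F [ 0.2 -0.4  0.4] w 0.997
shift [0.21   0.1588 0.0043] turn [-0.   -0.06  0.  ]
```

Emit:
{"name": "arm_command", "arguments": {
  "plan": [
    [[0.04, 0.01, 0], [0, 0, 0]],
    [[0.085, 0.03, 0.001], [0, 0, 0]],
    [[0.13, 0.065, 0.002], [0, 0, 0]],
    [[0.17, 0.1, 0.003], [0, 0, 0]],
    [[0.21, 0.13, 0.004], [0, 0, 0]]
  ]
}}

```text
clock: 4.7
position: [0.5447, -0.1409, 0.154]
ee_rot: [-1.099, 1.365, -1.366]
force: [1.1, -0.2, -0.6]
width: 1.001
```

Emit:
{"name": "arm_command", "arguments": {
  "plan": [
    [[0, 0.025, 0], [0, 0, 0]],
    [[0, 0.028, 0], [0, 0, 0]],
    [[0, 0.028, 0], [0, 0, 0]]
  ]
}}

```text
clock: 5.0
position: [0.5452, -0.1386, 0.127]
ee_rot: [-1.1, 1.366, -1.364]
force: [0.5, 0.3, 1.7]
width: 1.0
```

```bash
python3 -c "
from h import *
st=observe();im=get_image('wrist');save(im,'w3.png')
delta([.5437,-.148,.03],goal(-12.3))
print([observe()['position'].round(4) for _ in range(3)])
"
```

```text
clock 5.05 pos [ 0.5461 -0.1383  0.1279] F [1.2 0.6 0.5] w 1.0
shift [ 0.0101  0.0979 -0.0004] turn [-0.06  0.08 -0.05]
[array([ 0.5461, -0.1383,  0.1279]), array([ 0.5461, -0.1383,  0.1279]), array([ 0.5461, -0.1383,  0.1279])]
```

View pics/w3.png

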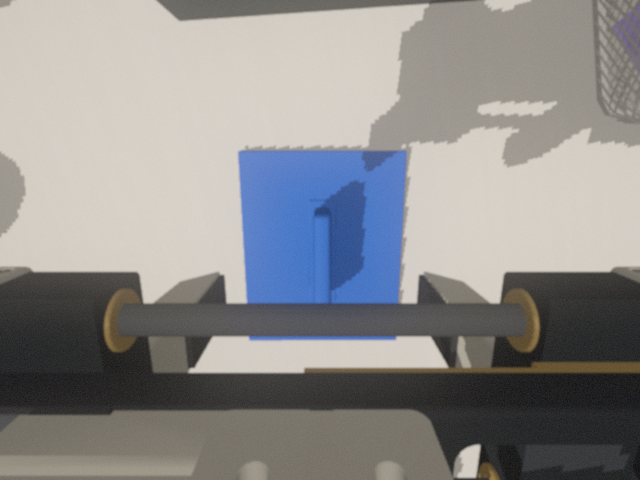

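```bash
python3 -c "
from h import *
st=observe();im=get_image('wrist')
print(at_z(im,(322.3,208),.038,st)); print([at_z(im,p,.005,st).round(4) for p in ((240,151),(407,151),(250,339),(397,339))])
delta([.5437,-.148,.03],goal(-12.3))
"
```

```text
[ 0.55269128 -0.10939791  0.038     ]
[array([ 0.5031, -0.0625,  0.005 ]), array([ 0.6192, -0.0875,  0.005 ]), array([ 0.4713, -0.2079,  0.005 ]), array([ 0.5887, -0.2333,  0.005 ])]
clock 5.1 pos [ 0.5464 -0.1382  0.1284] F [ 0.4 -0.3  0.4] w 0.998
shift [ 0.0102  0.0984 -0.0008] turn [-0.13  0.1  -0.04]
```

Emit:
{"name": "arm_command", "arguments": {
  "plan": [
    [[0.009, 0.02, 0], [0, 0, 0]],
    [[0.009, 0.045, 0], [0, 0, 0]],
    [[0.009, 0.07, 0], [0, 0, 0]],
    [[0.009, 0.085, 0], [0, 0, 0]],
    [[0.009, 0.096, 0], [0, 0, 0]]
  ]
}}

```text
clock: 5.6
position: [0.5442, -0.1474, 0.0313]
ee_rot: [-1.099, 1.364, -1.365]
force: [0.5, 0.2, 0.7]
width: 1.0
```

Emit:
{"name": "arm_command", "arguments": {
  "plan": [
    [[0, 0, 0], [0, 0, 0]],
    [[0, 0, 0], [0, 0, 0]]
  ]
}}

```text
clock: 5.8
position: [0.5441, -0.148, 0.032]
ee_rot: [-1.099, 1.364, -1.366]
force: [0.8, -0.7, -0.4]
width: 1.004
```

```bash
python3 -c "
from h import *
delta([.5445,-.147,.03],goal(-12.3))
st=observe();im=get_image('wrist');save(im,'w4.png')
im=get_image('scene');save(im,'s4.png',(300,200,460,320),5)
"
```

```text
clock 5.8 pos [ 0.5441 -0.148   0.032 ] F [ 0.8 -0.7 -0.4] w 1.004
shift [-0.001   0.002   0.0002] turn [-0.09  0.02 -0.01]
```

View pics/s4.png

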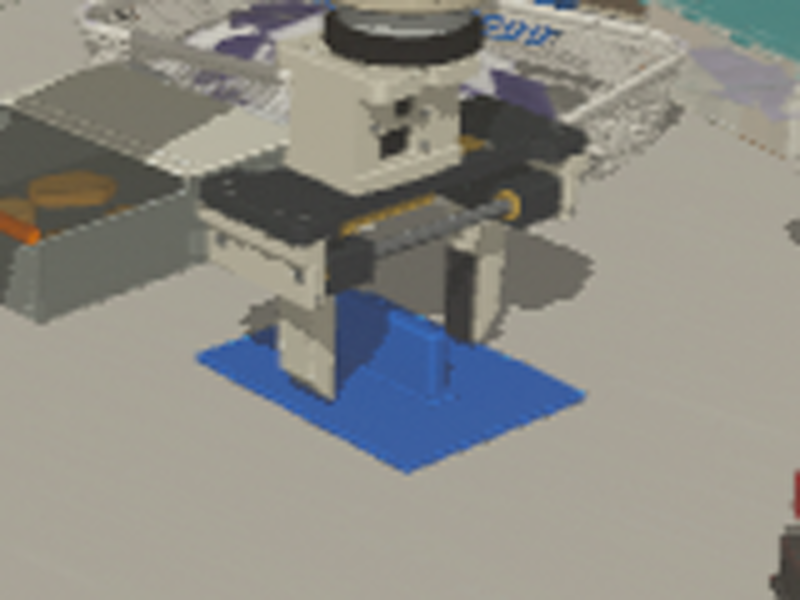

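The open fingers straddle the rib. I'll go 2 mm lower and close.

Emit:
{"name": "arm_command", "arguments": {
  "plan": [
    [[0, 0.002, 0], [0, 0, 0]],
    [[0, 0.002, 0], [0, 0, 0]],
    [[0, 0.002, 0], [0, 0, 0]],
    [[0, 0.002, 0], [0, 0, 0]],
    [[0, 0.002, 0], [0, 0, 0]]
  ],
  "fingers": 1,
  "squeeze": 50
}}

```text
clock: 6.4
position: [0.5432, -0.1484, 0.029]
ee_rot: [-1.1, 1.366, -1.366]
force: [1.0, -0.3, -0.5]
width: 0.614
```

Emit:
{"name": "arm_command", "arguments": {
  "plan": [
    [[0, 0, 0], [0, 0, 0]],
    [[0, 0, 0], [0, 0, 0]],
    [[0, 0, 0], [0, 0, 0]],
    [[0, 0, 0], [0, 0, 0]],
    [[0, 0, 0], [0, 0, 0]]
  ]
}}

```text
clock: 6.9
position: [0.5432, -0.1483, 0.0289]
ee_rot: [-1.1, 1.366, -1.366]
force: [1.1, -0.6, 0.3]
width: 0.176
```

Emit:
{"name": "arm_command", "arguments": {
  "plan": [
    [[0, 0, 0], [0, 0, 0]],
    [[0, 0, 0], [0, 0, 0]],
    [[0, 0, 0], [0, 0, 0]]
  ]
}}

```text
clock: 7.2
position: [0.5432, -0.1483, 0.0289]
ee_rot: [-1.1, 1.366, -1.366]
force: [-0.3, -0.2, 0.2]
width: 0.128
```

Emit:
{"name": "arm_command", "arguments": {
  "plan": [
    [[0, -0.015, 0], [0, 0, 0]],
    [[0, -0.04, 0], [0, 0, 0]],
    [[0, -0.07, 0], [0, 0, 0]],
    [[0, -0.09, 0], [0, 0, 0]],
    [[0, -0.1, 0], [0, 0, 0]]
  ]
}}

```text
clock: 7.7
position: [0.5439, -0.1484, 0.1307]
ee_rot: [-1.098, 1.364, -1.367]
force: [0.8, 0.0, -0.6]
width: 0.126
```

```bash
python3 -c "
from h import *
# hold-off pose: cover x=-72 in tray, TCP 30mm above cover underside
t=np.array([.5955,.0915]);y=np.radians(-8.8)
p=t-.072*np.array([np.cos(y),np.sin(y)]);print(p)
delta([p[0],p[1],.125],goal(-8.8))
st=observe();im=get_image('wrist');save(im,'w5.png')
im=get_image('scene');save(im,'s5.png',(260,150,480,320),3.5)
"
```

```text
[0.52434756 0.10251498]
clock 7.7 pos [ 0.5439 -0.1484  0.1307] F [ 0.8  0.  -0.6] w 0.126
shift [-0.241   0.0055 -0.0727] turn [-0.13 -3.52  0.01]
```

View pics/s5.png

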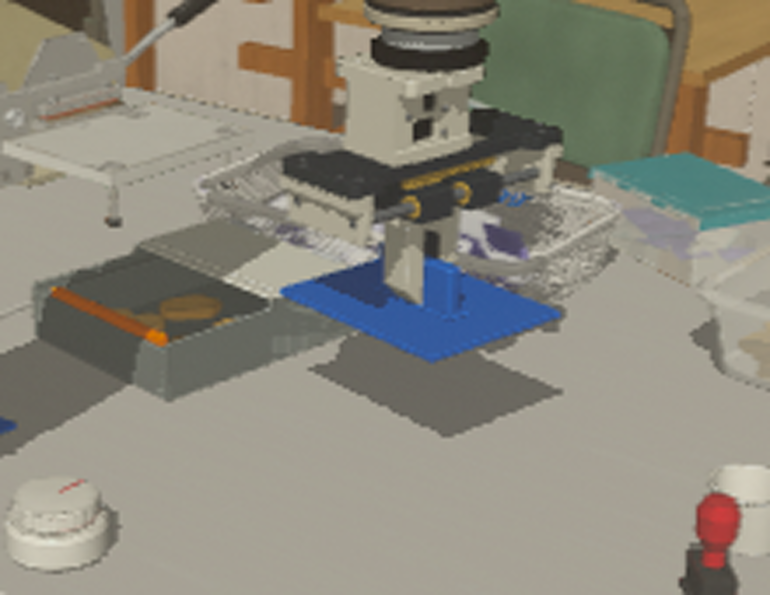

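View pics/w5.png

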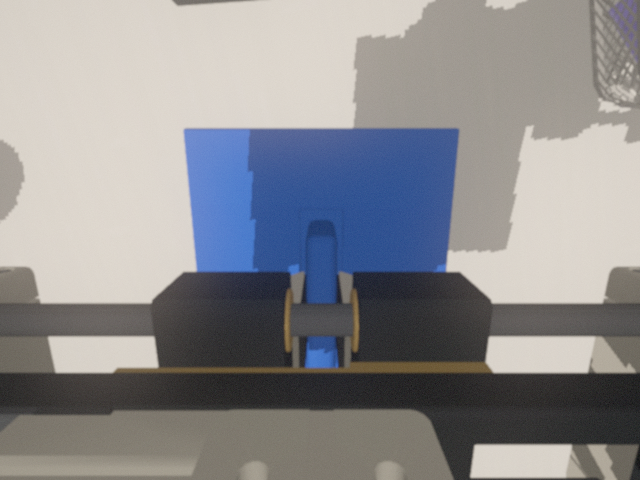

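```bash
cat >> h.py <<'E'
def intool(im,px,ty):
    K=np.array(im["camera_matrix"]);M=np.array(im["mount"])
    d=np.linalg.inv(K)@[px[0],px[1],1]; d=M[:3,:3]@np.array([d[0],-d[1],-d[2]]);o=M[:3,3]
    return o+d*(ty-o[1])/d[1]
E
python3 -c "
from h import *
im=get_image('wrist')
for p in ((186,129),(459,129),(196,268),(449,268)): print(intool(im,p,.024))
for p in ((305,222),(337,222)):print(intool(im,p,-.009))
delta([.5243,.1025,.125],goal(-8.8))
"
```

```text
[-0.07500361  0.024      -0.05906064]
[-0.07514171  0.024       0.05917587]
[-0.0114851   0.024      -0.06032326]
[-0.01161216  0.024       0.06070376]
[-0.04082103 -0.009      -0.00643209]
[-0.04083386 -0.009       0.00532021]
clock 7.85 pos [ 0.5431 -0.1484  0.1288] F [ 0.4 -0.8 -2.2] w 0.127
shift [-0.2411  0.0037 -0.0719] turn [-0.02 -3.52  0.01]
```

The cover sits centred in the grip, with its edge at 75.0 mm and sides at ±59-60 mm. I'll carry it to the stand-off in front of the lid.

Emit:
{"name": "arm_command", "arguments": {
  "plan": [
    [[-0.03, 0, -0.009], [0, -0.5, 0]],
    [[-0.075, 0, -0.022], [0, -1.2, 0]],
    [[-0.12, 0, -0.036], [0, -2, 0]],
    [[-0.165, 0, -0.049], [0, -2.7, 0]],
    [[-0.205, 0, -0.061], [0, -3.5, 0]]
  ]
}}

```text
clock: 8.35
position: [0.526, 0.0672, 0.1274]
ee_rot: [-1.135, 1.322, -1.32]
force: [0.4, -0.6, -1.0]
width: 0.129
```

Emit:
{"name": "arm_command", "arguments": {
  "plan": [
    [[-0.027, 0, -0.008], [0, 0, 0]],
    [[-0.036, 0, -0.011], [0, 0, 0]],
    [[-0.036, 0, -0.011], [0, 0, 0]],
    [[-0.036, 0, -0.011], [0, 0, 0]]
  ]
}}

```text
clock: 8.75
position: [0.5217, 0.1006, 0.128]
ee_rot: [-1.134, 1.323, -1.323]
force: [0.9, -0.7, -1.0]
width: 0.125
```

```bash
python3 -c "
from h import *
st=observe();im=get_image('wrist');save(im,'w6.png')
delta([.5243,.1025,.125],goal(-8.8))
im=get_image('top');save(im,'t6.png',(210,130,360,270),4)
"
```

```text
clock 8.8 pos [0.522  0.1002 0.1282] F [ 0.6 -0.2 -1.5] w 0.129
shift [-0.0027  0.0032  0.0019] turn [ 0.05 -0.14  0.08]
```

View pics/w6.png

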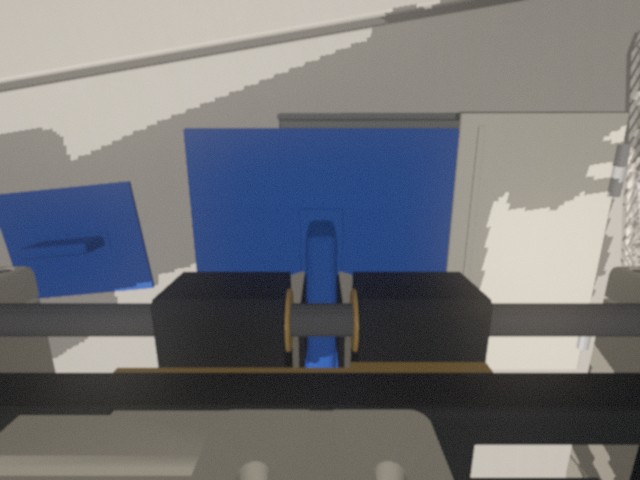

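View pics/t6.png

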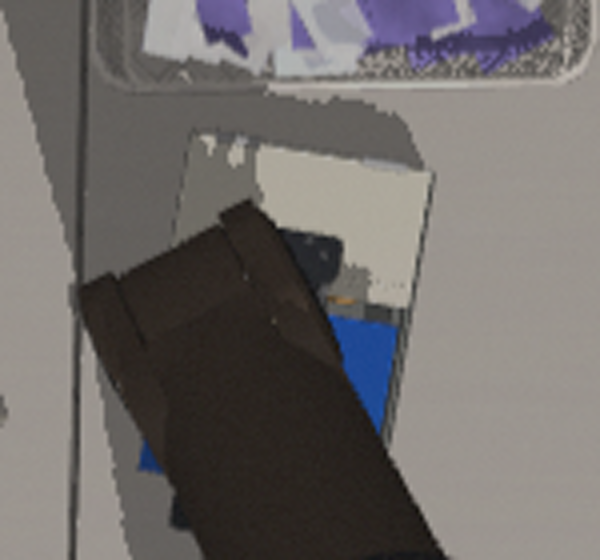

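```bash
python3 -c "
from h import *
st=observe();im=get_image('wrist');save(im,'w6c.png',(400,90,640,270),3.3)
z=st['position'][2];print(st['position'],z)
for p in ((459,113),(626,113)): print(p,intool(im,p,z-.055))
for p in ((280,115),(455,115)): print(p,intool(im,p,z-.046),intool(im,p,z-.052))
"
```

```text
[0.52210129 0.10007042 0.12840185] 0.12840184618612716
(459, 113) [-0.08617248  0.07340185  0.07670102]
(626, 113) [-0.08628234  0.07340185  0.17030988]
(280, 115) [-0.08575502  0.08240185 -0.02463077] [-0.08524778  0.07640185 -0.02397071]
(455, 115) [-0.08587509  0.08240185  0.07778368] [-0.08536456  0.07640185  0.07563558]
```

View pics/w6c.png

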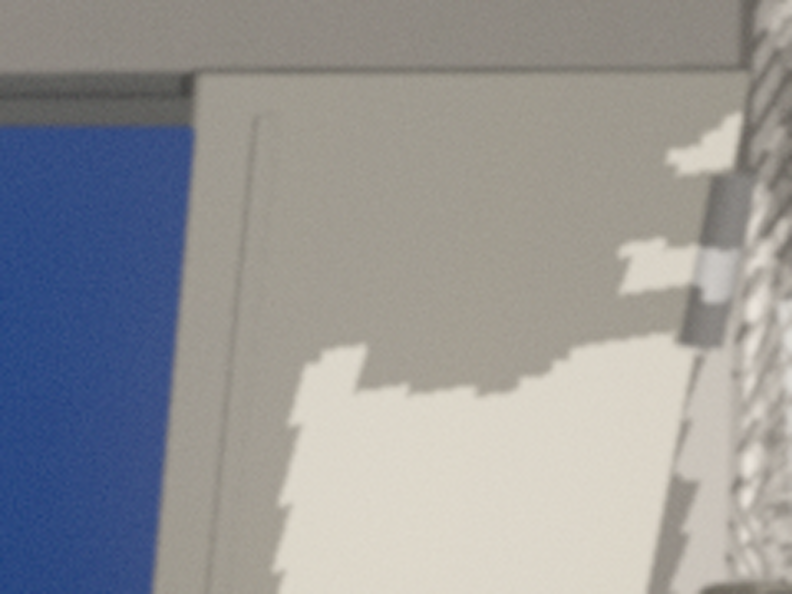

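Emit:
{"name": "arm_command", "arguments": {
  "plan": [
    [[-0.002, 0.008, 0.001], [-1, 0, 0]],
    [[-0.0035, 0.018, 0.003], [-2, 0, 0]],
    [[-0.0035, 0.03, 0.003], [-3, 0, 0]],
    [[-0.0035, 0.04, 0.003], [-3, 0, 0]],
    [[-0.0035, 0.044, 0.003], [-3, 0, 0]]
  ]
}}

```text
clock: 9.4
position: [0.5247, 0.1049, 0.083]
ee_rot: [-1.17, 1.365, -1.293]
force: [0.6, 0.6, -0.6]
width: 0.126
```

Emit:
{"name": "arm_command", "arguments": {
  "plan": [
    [[0, 0, 0], [0, 0, 0]],
    [[0, 0, 0], [0, 0, 0]]
  ]
}}

```text
clock: 9.6
position: [0.5254, 0.1054, 0.085]
ee_rot: [-1.168, 1.363, -1.293]
force: [0.6, 0.1, -1.0]
width: 0.13
```

```bash
python3 -c "
from h import *
st=observe();im=get_image('wrist');save(im,'w7.png')
delta([.5243,.1035,.0745],goal(-8.8,3))
im=get_image('scene');save(im,'s7.png',(230,170,400,290),4.5)
"
```

```text
clock 9.65 pos [0.5256 0.1054 0.0852] F [ 0.7  0.2 -1.1] w 0.13
shift [ 0.0021  0.0108 -0.0004] turn [-0.03 -0.   -0.01]
```

View pics/s7.png

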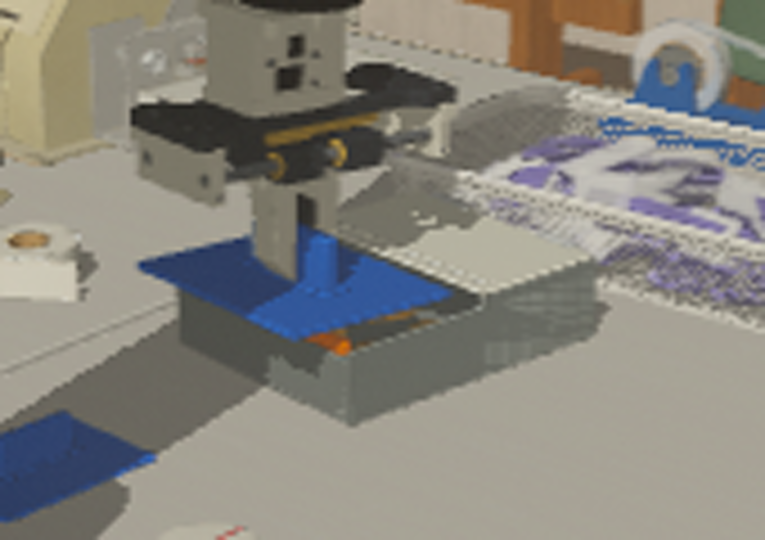

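View pics/w7.png

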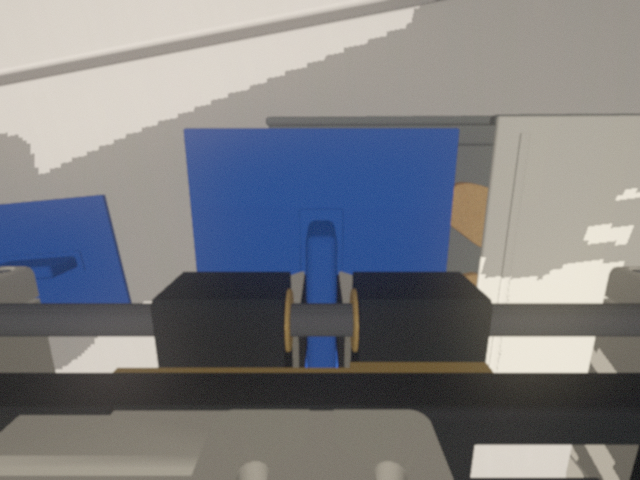

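```bash
cat >> h.py <<'E'
def rel(im,px,z,st,yaw=-8.8):
    d=(at_z(im,px,z,st)-st["position"]); y=np.radians(yaw)
    return np.round([d[0]*np.cos(y)+d[1]*np.sin(y),-d[0]*np.sin(y)+d[1]*np.cos(y),d[2]],4)
E
python3 -c "
from h import *
st=observe();im=get_image('wrist');save(im,'w7c.png',(250,90,510,270),3)
print('lid corner',rel(im,(495,115),.055,st)); print('lip',rel(im,(270,119),.046,st),rel(im,(490,119),.046,st))
print('cover edge corner',intool(im,(186,128),.024),intool(im,(458,128),.024))
delta([.5243,.1035,.0745],goal(-8.8,3))
"
```

```text
lid corner [ 0.0737  0.0811 -0.0304]
lip [-0.0269  0.0804 -0.0394] [ 0.0753  0.0801 -0.0394]
cover edge corner [-0.07543983  0.024      -0.05904605] [-0.07557184  0.024       0.0586543 ]
clock 9.75 pos [0.5257 0.1054 0.0854] F [ 0.3  0.5 -0.5] w 0.127
shift [ 0.0021  0.011  -0.0006] turn [-0.05 -0.01 -0.02]
```

View pics/w7c.png

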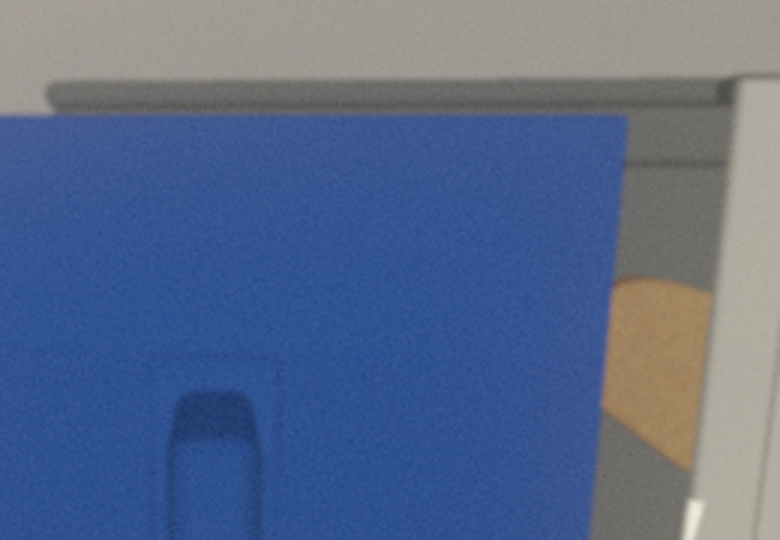

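Emit:
{"name": "arm_command", "arguments": {
  "plan": [
    [[0.001, 0.003, 0], [0, 0, 0]],
    [[0.001, 0.006, 0], [0, 0, 0]],
    [[0.001, 0.009, 0], [0, 0, 0]],
    [[0.001, 0.0105, 0], [0, 0, 0]],
    [[0.001, 0.0105, 0], [0, 0, 0]]
  ]
}}

```text
clock: 10.25
position: [0.5246, 0.1043, 0.0741]
ee_rot: [-1.169, 1.364, -1.294]
force: [-0.5, -0.2, -0.7]
width: 0.127
```

```bash
python3 -c "
from h import *
st=observe();im=get_image('wrist');save(im,'w8c.png',(170,90,570,270),2)
print('lid corner',rel(im,(505,119),.055,st))
y=np.radians(-8.8)
delta(st['position']+[.033*np.cos(y),.033*np.sin(y),0],goal(-8.8,3))
im=get_image('scene');save(im,'s8.png',(250,180,390,280),5.5)
"
```

```text
lid corner [ 0.0733  0.0786 -0.0191]
clock 10.3 pos [0.5246 0.1043 0.0742] F [ 0.6  0.4 -0.5] w 0.128
shift [ 0.     -0.0016  0.0329] turn [ 0.02 -0.01  0.01]
```

View pics/s8.png

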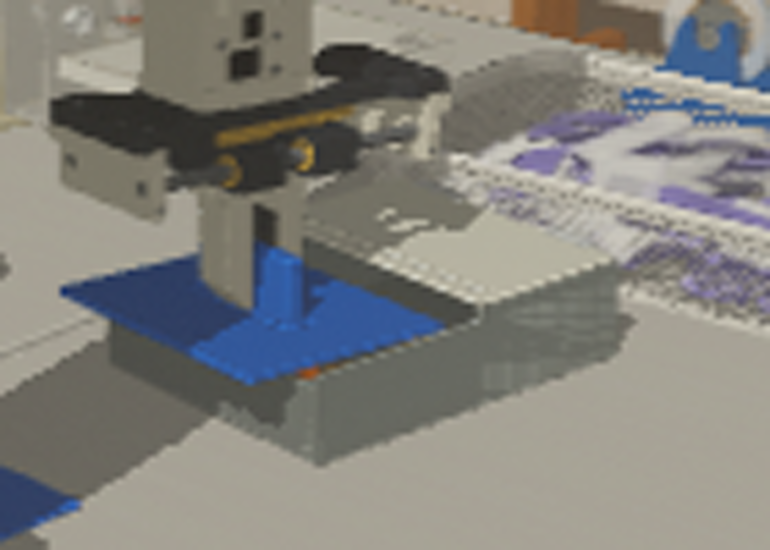

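View pics/w8c.png

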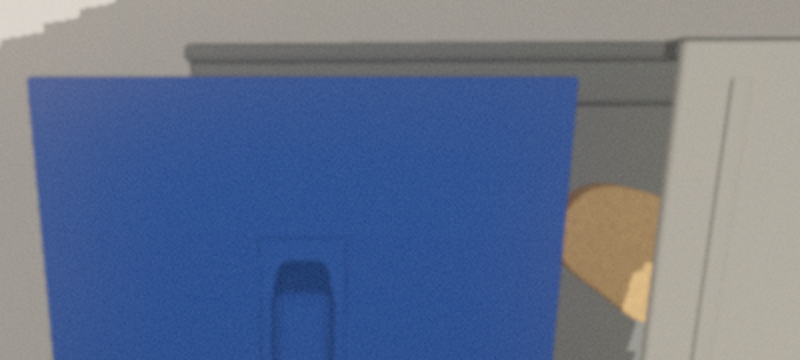

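```bash
python3 -c "
from h import *
st=observe();im=get_image('wrist')
print('lid corner',rel(im,(510,110),.055,st))
print('lip inner',rel(im,(270,120),.046,st),rel(im,(500,120),.046,st),'lip outer',rel(im,(270,112.5),.046,st))
print('cover',rel(im,(186,128),.048+.003,st),rel(im,(458,128),.048,st),st['position'])
"
```

```text
lid corner [ 0.075   0.0821 -0.0194]
lip inner [-0.0249  0.0792 -0.0284] [ 0.0752  0.0789 -0.0284] lip outer [-0.0247  0.0823 -0.0284]
cover [-0.0613  0.0756 -0.0234] [ 0.0571  0.0755 -0.0264] [0.52480299 0.10434702 0.07439218]
```

Alignment is within 1 mm, with the lid corner at lateral 82.1 mm and the lip inner face at 79 mm. I'll insert in stages.

Emit:
{"name": "arm_command", "arguments": {
  "plan": [
    [[0, -0.0002, 0.004], [0, 0, 0]],
    [[0, -0.0005, 0.009], [0, 0, 0]],
    [[0, -0.0007, 0.014], [0, 0, 0]],
    [[0, -0.001, 0.02], [0, 0, 0]],
    [[0, -0.001, 0.02], [0, 0, 0]]
  ]
}}

```text
clock: 10.9
position: [0.5457, 0.101, 0.0744]
ee_rot: [-1.167, 1.363, -1.294]
force: [-0.6, 0.4, -1.1]
width: 0.125
```

```bash
python3 -c "
from h import *
st=observe();im=get_image('wrist');save(im,'w9c.png',(170,90,570,270),2)
print(st['position'],st['force'].round(1),st['ft_torque'].round(2))
im=get_image('scene');save(im,'s9.png',(270,190,390,275),6)
"
```

```text
[0.5456898  0.10098747 0.07435191] [-0.6  0.4 -1.1] [-0.03 -0.15  0.03]
```

View pics/s9.png

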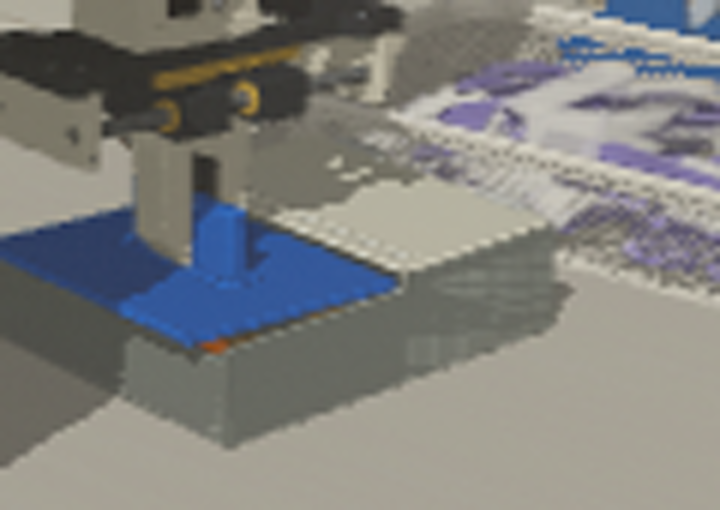

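View pics/w9c.png

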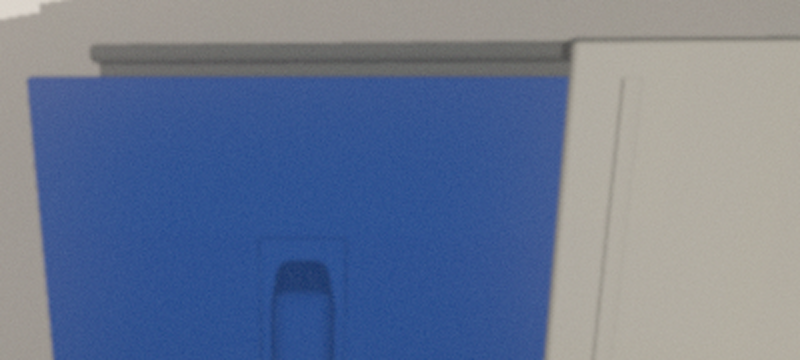

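The cover's edge is now hidden behind the lid's edge (wrist px about (454,128)), so it is going under, and the forces are near zero. Continuing.

Emit:
{"name": "arm_command", "arguments": {
  "plan": [
    [[0, -0.0002, 0.003], [0, 0, 0]],
    [[0, -0.0003, 0.006], [0, 0, 0]],
    [[0, -0.0005, 0.009], [0, 0, 0]],
    [[0, -0.0006, 0.012], [0, 0, 0]],
    [[0, -0.0006, 0.012], [0, 0, 0]]
  ]
}}

```text
clock: 11.5
position: [0.557, 0.0993, 0.0743]
ee_rot: [-1.168, 1.363, -1.294]
force: [-0.4, 0.1, -1.6]
width: 0.125
```

```bash
python3 -c "
from h import *
st=observe();im=get_image('wrist');save(im,'w10c.png',(170,90,570,270),2)
print(st['position'],st['force'].round(1),st['ft_torque'].round(2))
im=get_image('scene');save(im,'s10.png',(270,190,390,275),6)
"
```

```text
[0.55696671 0.09928193 0.0743454 ] [-0.4  0.1 -1.6] [ 0.03 -0.17 -0.01]
```

View pics/s10.png

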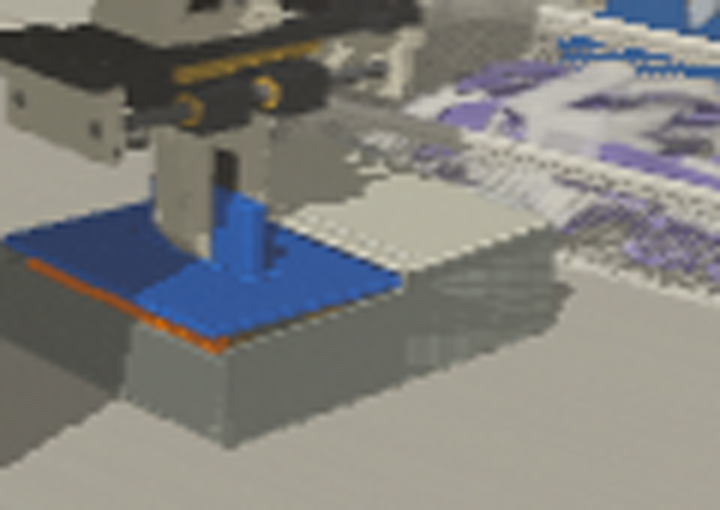

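View pics/w10c.png

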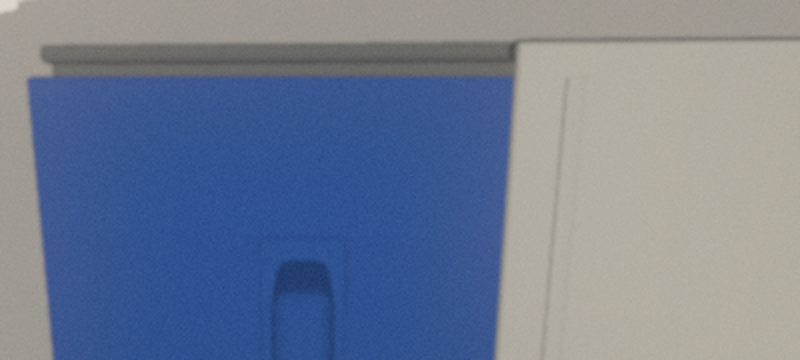

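Emit:
{"name": "arm_command", "arguments": {
  "plan": [
    [[0, 0.0015, 0], [1, 0, 0]],
    [[0, 0.003, 0], [2, 0, 0]],
    [[0, 0.0045, 0], [3, 0, 0]],
    [[0, 0.0045, 0], [3, 0, 0]]
  ],
  "squeeze": 60
}}

```text
clock: 12.0
position: [0.5556, 0.0996, 0.07]
ee_rot: [-1.133, 1.32, -1.322]
force: [-0.6, -0.3, 2.9]
width: 0.126
```

```bash
python3 -c "
from h import *
st=observe();im=get_image('wrist');save(im,'w11c.png',(170,90,570,270),2)
print(st['position'],st['force'].round(1),st['ft_torque'].round(2))
delta(st['position'],goal(-8.8,0))
im=get_image('scene');save(im,'s11.png',(270,190,390,275),6)
"
```

```text
[0.55559265 0.09962134 0.06997731] [-0.6 -0.3  2.9] [ 0.08  0.42 -0.01]
clock 12.05 pos [0.5556 0.0996 0.07  ] F [-2.4 -0.3  3.2] w 0.124
shift [ 0.      0.     -0.0001] turn [0.   0.02 0.02]
```

View pics/s11.png

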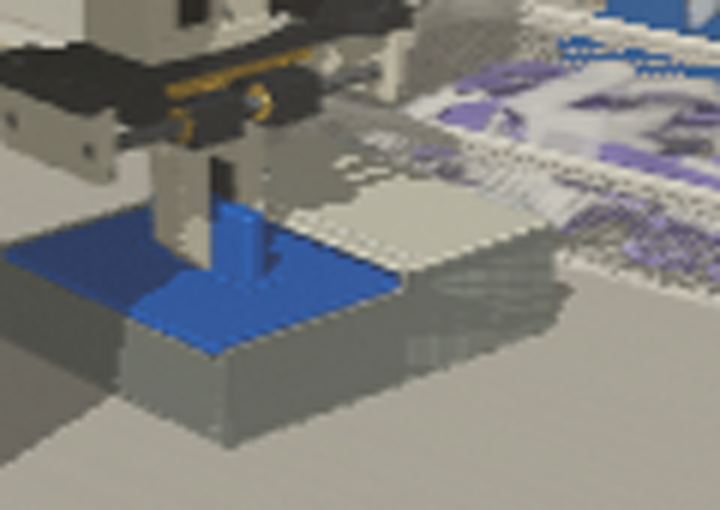

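View pics/w11c.png

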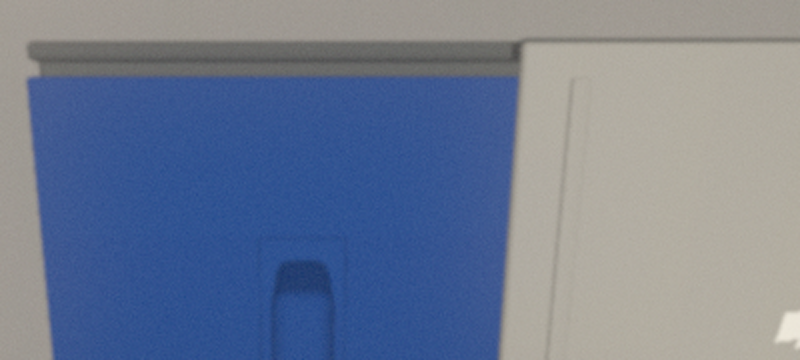

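Emit:
{"name": "arm_command", "arguments": {
  "plan": [
    [[0, 0.0005, 0], [0, 0, 0]],
    [[0, 0.001, 0], [0, 0, 0]],
    [[0, 0.0015, 0], [0, 0, 0]],
    [[0, 0.0015, 0], [0, 0, 0]]
  ]
}}

```text
clock: 12.5
position: [0.5559, 0.0996, 0.0689]
ee_rot: [-1.133, 1.322, -1.322]
force: [-6.3, -0.5, 11.1]
width: 0.128
```

```bash
python3 -c "
from h import *
st=observe();im=get_image('wrist');save(im,'w12.png')
print(st['position'],st['force'].round(1),st['ft_torque'].round(2))
print('lid',rel(im,(430,110.7),.055,st),'lip inner',rel(im,(250,120.5),.046,st))
for p in ((186,128),(196,268)):print(intool(im,p,.024),rel(im,p,.045,st))
y=np.radians(-8.8);p=np.array([.5955,.0915,0]);d=st['position']-p;print(d[0]*np.cos(y)+d[1]*np.sin(y),-d[0]*np.sin(y)+d[1]*np.cos(y))
delta(st['position'],goal(-8.8,0))
im=get_image('scene');save(im,'s12.png',(270,190,390,275),6)
"
```

```text
[0.55593429 0.09955049 0.06887566] [-6.3 -0.5 11.1] [-0.08  1.16  0.  ]
lid [ 0.0431  0.0816 -0.0139] lip inner [-0.031   0.0785 -0.0229]
[-0.07544788  0.024      -0.05903536] [-0.059   0.0755 -0.0239]
[-0.01151486  0.024      -0.06033797] [-0.0603  0.0116 -0.0239]
-0.04033156538890429 0.0019027340151615089
clock 12.55 pos [0.5559 0.0996 0.0689] F [-4.9 -0.1 10.6] w 0.127
shift [0. 0. 0.] turn [ 0.02 -0.01  0.01]
```

View pics/s12.png

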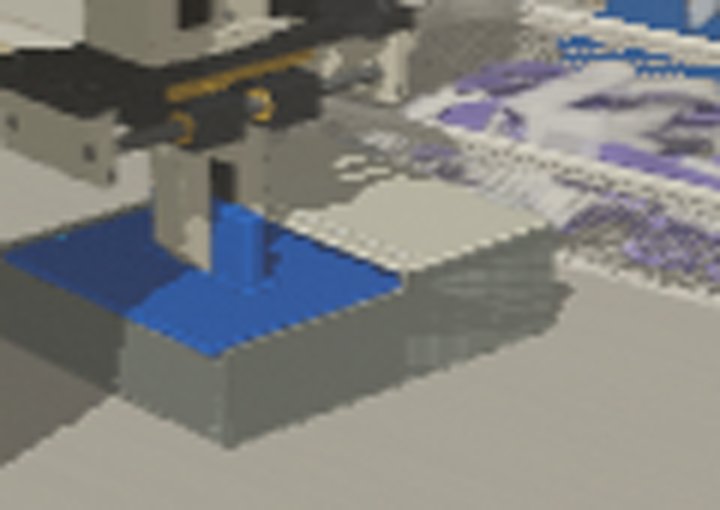

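View pics/w12.png

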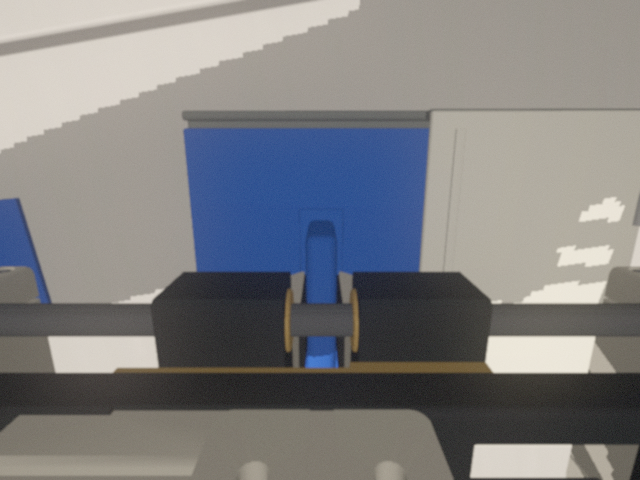

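Emit:
{"name": "arm_command", "arguments": {
  "plan": [
    [[0, 0.0004, -0.0005], [0, 0, 0]],
    [[0, 0.0008, -0.001], [0, 0, 0]],
    [[0, 0.0008, -0.0015], [0, 0, 0]],
    [[0, 0.0008, -0.0015], [0, 0, 0]],
    [[0, 0.0008, -0.0015], [0, 0, 0]]
  ]
}}

```text
clock: 13.1
position: [0.5559, 0.0996, 0.0689]
ee_rot: [-1.13, 1.32, -1.323]
force: [-3.2, -1.5, 15.9]
width: 0.128
```

Emit:
{"name": "arm_command", "arguments": {
  "plan": [
    [[0, 0, 0], [0, 0, 0]],
    [[0, 0, 0], [0, 0, 0]],
    [[0, 0, 0], [0, 0, 0]],
    [[0, 0, 0], [0, 0, 0]],
    [[0, 0, 0], [0, 0, 0]]
  ]
}}

```text
clock: 13.6
position: [0.5559, 0.0996, 0.0689]
ee_rot: [-1.13, 1.32, -1.323]
force: [-2.4, -1.4, 15.2]
width: 0.129
```

```bash
python3 -c "
from h import *
for i in range(3):
    st=observe();im=get_image('wrist')
    print(st['position'].round(4),st['force'].round(1),st['ft_torque'].round(2),np.abs(st['dq']).max().round(4))
save(im,'w13.png')
delta(st['position'],goal(-8.8,0))
im=get_image('scene');save(im,'s13.png',(270,190,390,275),6)
y=np.radians(-8.8)
for n,q in (('nl',(-98,75,45)),('nr',(-98,-75,45)),('fr@lap',(4,-75,45)),('lidR',(4,-82,55)),('ribR',(-38,-35,78))):
    q=np.array(q)/1000;w=[.5965+np.cos(y)*q[0]-np.sin(y)*q[1],.092+np.sin(y)*q[0]+np.cos(y)*q[1],q[2]]
    print(n,((proj(im,w)-[270,190])*6).round(0))
top=get_image('top');save(top,'t13.png',(230,150,330,250),6)
"
```

```text
[0.5559 0.0996 0.0689] [-2.4 -1.4 15.2] [-0.34  0.83  0.01] 0.0023
[0.5559 0.0996 0.0689] [-3.5 -1.7 15.7] [-0.35  0.77  0.02] 0.0019
[0.5559 0.0996 0.0689] [-3.3 -2.6 15.9] [-0.36  0.81 -0.01] 0.0017
clock 13.75 pos [0.5559 0.0996 0.0689] F [-4.1 -1.7 15.2] w 0.126
shift [-0. -0.  0.] turn [-0.13 -0.05 -0.02]
nl [  9. 253.]
nr [219. 349.]
fr@lap [395. 288.]
lidR [406. 271.]
ribR [264. 218.]
```

View pics/s13.png

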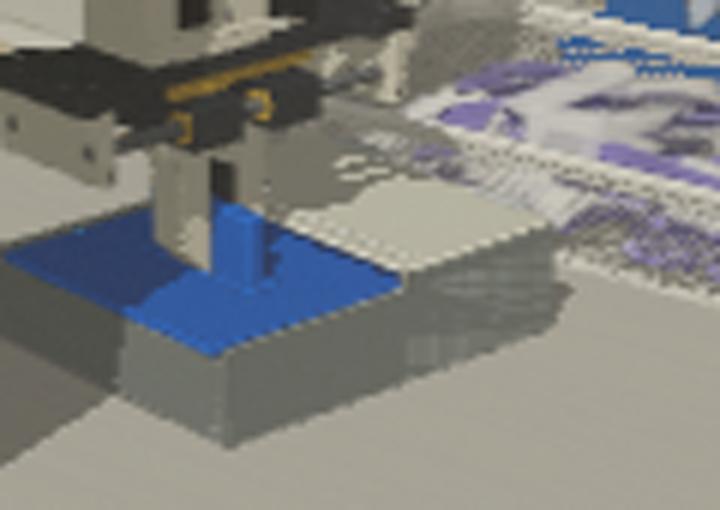

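View pics/w13.png

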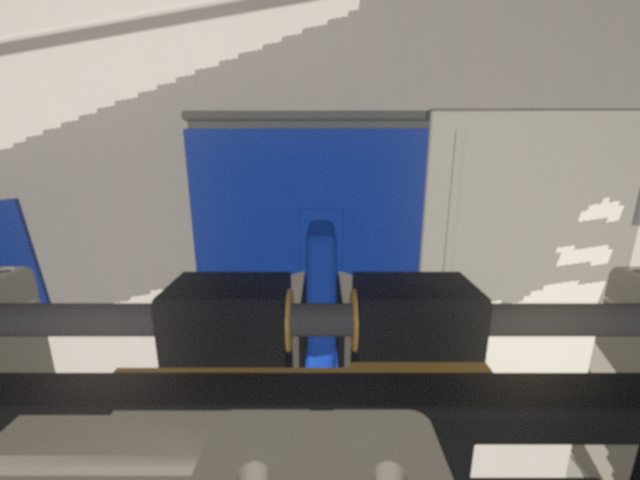

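The checks agree, so I'm handing in. The near corners project at (219,349) and show at about (217,355). The lid corner projects at (406,271) and shows at (404,272), so the lid is closed.

```bash
python3 -c "
from h import *
print(sign_off());print(observe()['force'].round(1))"
```

```text
the job is handed in; nothing more can be done
None
the job is handed in; nothing more can be done
```

I took the larger blue cover by its rib and slid it nose-down about 3° under the closed rear lid. I then levelled it and pressed it onto the rim, and handed in at about 13.8 s with the gripper still holding it. The hand-in gives no verdict, so whether it passed is not confirmed.

**Last checks:**

| What | Value | Needed |
|---|---|---|
| Cover x, tray frame | -39 to -40 mm | -50 to -28 mm |
| Cover y, tray frame | 0.4 mm (wrist picture), 1.9 mm (fitted tray pose) | within ±8 mm |
| Cover underside height | 40 mm | 37 to 42.5 mm |
| Far edge under the lid | about 16–17 mm | 6 mm or more |
| Tool tilt from level | about 0.15° | under 1.4° |
| Push down on the cover | 15–16 N | over 3 N |

- **Position:** the height stopped falling as I pressed harder, so the cover is on the rim.
- **Lid and corners:** in the scene view the lid's near corner was within 2 enlarged pixels of its closed position, so the lid is closed. The cover's front corners were within about 6 enlarged pixels (1 camera pixel) of a flat cover.
- **Bystanders:** the arm's path stayed clear of the label roll, date stamp and cup. I did not measure where they stood at the end.
- **Inferred only:** the orange bar's travel and the force between cover and tray come from the level cover and the push; neither was read directly.
- **Disagreements:** a side force of about 3–4 N remained along the tray. I put it down to friction, as the stops are several millimetres further on. The wrist and top cameras differed by about 2 mm on the tray's position.

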